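Cover a test jig over its hidden pin and hold it pressed

ROBOT

A 7-joint arm with a two-finger parallel gripper is mounted at the origin on a cart in front of the work surface, level with it; the furniture and walls round the work are solid. World frame = base frame: x ahead of the robot, y to its left, z up, the work surface at z = 0. Lengths are in m, angles in rad, forces in N, time in s.
With the tool pointing down it reaches from about 0.4 to 0.85 m from the base axis. Payload 10.4 kg.
Tool frame: the origin (TCP) lies between the finger pads; the fingertips stand 19 mm ahead of it and the grasp point (between the pads) is the TCP; z points along the fingers, y is the direction in which the jaws open and shut (so a half turn about z gives the same grasp; the last joint's range is limited). The gripper opens to 85 mm and grips with 20 to 120 N. Pads are 22 mm wide; open, the fingers measure 114 mm over their backs; the gripper's body (76 mm by 85 mm) begins 54 mm behind the grasp point. The pads swing forward as they close: fully open they stand 13 mm farther back than shut.
Start: joints at [1.2, 0.332, -0.065, 1.46, 0.022, 1.35, -0.088], TCP at [0.213, -0.588, 0.25] pointing down, gripper open.
Joint ranges: [-2.6, 2.6], [-0.5, 2.12], [-1.47, 1.34], [0.16, 2.42], [-1.27, 4.41], [0.06, 2.06], [-2.6, 2.6]. Speed limits (rad/s): [2.22, 2.22, 2.79, 2.79, 3.14, 3.14, 3.14].

INTERFACE

Orientations are given as a unit quaternion [x, y, z, w].
In Python, from workcell import manip gives the robot as it stands.
- The arm moves only by the shell command python3 -m jog 'ROWS' [FORCE]. ROWS is JSON, a list of rows, each an object with "offset": the shift along the tool's x, y, z as a fraction of full scale, a list of three; "rotation": the turn, a rotation vector about the tool's x, y, z as a fraction of full scale, a list of three; "fingers": the opening, from -1 (shut) to 1 (fully open), so that 0 is half open. A call has 1 to 8 rows; each row shifts and turns the commanded pose from where the row before left it, along the tool's axes as they then stand; what a row does not reach is not made up. Full scale, the value 1, is 0.15 m for a shift and 2 rad for a turn. A row lasts 1/8 s, in which the tool goes at most 62.5 mm and 10.7 degrees, less where a joint would pass 70% of its speed; a pose out of reach is approached as far as the arm can. A call with a number of a shift or a turn outside -1 to 1 is refused whole. A call with a gripper value outside its range is refused whole. The fingers move at their own pace and stop on an object; FORCE is the grip in N (left out, the last holds). Time passes only in rows, so rows that do not move let the fingers close. It gives the time, the measured TCP pose, the force and the opening at its end, in the units of the state.
- manip.get_obs(): the state, without advancing time (a new reading comes with each control period).
- manip.camera(name): name is "scene" or "top" or "wrist"; returns the picture (400x640x3 uint8, red, green, blue); there is no depth.
- manip.camera_info(name): a dict with "mtx" (3x3 intrinsics, pixels), "xyz" and "rotation" of the camera in the world. Camera axes: x right, y down, z forward; pixel columns grow to the right and rows downward; lengths in m; the calibration is good to about 2 mm. A picture is of the moment at which its call begins: read the wrist's pose just before it. camera_info takes no time and is no camera call; for the wrist camera it gives the pose at the moment of the call.
- manip.hand_in(): hands the job in, once; it reports no verdict.
Trained networks look in the newest picture that a camera, given by its name, has taken for a name from the list of things; names that differ only in an ending like _2 or _b are one class to them, and where a whole thing is asked for, a point or a joint stands for the part that bears it (a point fixed in the world has none). Each returns a list of dicts, best first, with "conf" (0 to 1); they miss things now and then, are a little off and sometimes report something else, mostly with a low value. They report only what shows in the picture. A call takes as long as a camera call. They do not tell look-alikes from the thing itself.
- manip.recognise(camera, query): "bbox" ([left, top, right, bottom] in pixels, round what is visible of it).
The state is a dict: "clock": time; "joint_pos": joint angles; "joint_velocities": joint speeds; "tau": joint torques, N m; "position": TCP position; "ee_rot": TCP orientation; "ft_force": force on the tool from outside, world axes, zero at the start; "torque": the same for the moment, N m; "grip_width": opening from 0.0 (shut) to 1.0 (fully open).
Only numpy, scipy, OpenCV 4.12 (cv2) and the standard library are available. Lean on these libraries where they do the work, as an engineer would, in place of code of your own. Each camera call takes 0.05 s, during which the arm holds its last target. There are 200 camera calls.

TASK

Pick up the loose aluminium cover plate by its black grip, rest its underside on the tip of the test jig's locating pin with the hidden bushing still 5 mm or more to one side, then slide it across, square to the jig, until it drops over the pin onto the green bed. Press plate and sprung bed down as far as they go and finish like that, still gripping the plate and holding the bed down. Leave the rotary switch, lampholder and terminal strip where they are.

Things in the scene. Friction and masses are not known exactly. Their poses are not given: they have to be found in the camera images.
- test_jig: Fixed test jig on the bench: grey base 130 x 110 x 22 mm (x, y, height), a green sprung bed 112 x 92 mm above it, a steel pin up through the middle. Origin at the centre of its underside, on the bench; z up, x along the long side. Place and heading vary. To its left stands a tall grey fuse panel (x 0.45 to 0.65, y 0.18 to 0.45): keep clear of it.
- contact_bed (a joint): How far the green sprung bed is pressed down, m: 0 up (its rest), 0.006 at its stop. It starts to yield at about 5 N and is at the stop at about 10 N, always springing back up when let go.
- bed_top (a point): Centre of the bed's top face, 40 mm above the bench at rest, 34 mm when fully pressed; moves with the bed.
- locating_pin: Fixed vertical steel pin in the middle of the jig, 12 mm in diameter, the last 4 mm tapering to a 7 mm flat tip. Origin at its foot, 22 mm above the bench.
- pin_tip (a point): Centre of the pin's tip, 49 mm above the bench: 9 mm above the bed at rest, 15 mm when the bed is down.
- cover_plate: Loose aluminium plate 90 x 70 x 22 mm (x, y, thick), about 0.28 kg, flat on the bench. On the middle of its top a black bar grip, 56 mm along x, 20 mm wide along y (take it across this), 30 mm high (top 52 mm above the underside). Origin at the centre of the underside, z up. Half a turn about z makes no difference.
- bush_mouth (a point): Mouth of the blind bushing hole in the middle of the plate's underside, unseen from above: 14 mm across, 17.5 mm deep, small chamfer. Same point as the plate's origin.
- rotary_switch: Loose bystander: black round rotary switch, 65 mm across, 47 mm high; origin under its centre. Not to be disturbed.
- lampholder: Loose bystander: dark brown lampholder, 43 mm across, 62 mm high; origin under its centre. Not to be disturbed.
- terminal_strip: Loose bystander: white terminal strip, 22 x 98 x 16 mm; origin under its centre. Not to be disturbed.
There are look-alikes about, which are no part of the job. Of the things like the cover_plate, leave any that is turquoise; of the rest the larger one is meant.

How it is judged:
On the way, in this order (a step that is already met when the one before it is completed fails the run):
1. the plate's underside rests on the pin's tip, with the bushing at least 4 mm to one side of the pin (contact force between cover_plate and locating_pin above 0.3 N and horizontal distance between bush_mouth and pin_tip above 0.004 m and z of bush_mouth in the frame of pin_tip above -0.003 m), for 0.1 s.
2. the bushing has dropped over the pin and the plate lies flat on the bed (horizontal distance between bush_mouth and pin_tip below 0.0025 m and z of bush_mouth in the frame of bed_top below 0.003 m and angle between cover_plate's own z axis and vertical below 0.08 rad), for 0.1 s.
At the end, for the whole second after the job is handed in: Bushing within 2.5 mm of the pin's axis, plate on the bed within 3 mm, level within 0.08 rad, square to the jig within 0.15 rad (either way round), fingers on the plate, bed pressed at least 4.8 of 6 mm, at rest; bystanders within 30 mm of their places (all of step 2 and value of joint contact_bed above 0.0048 m and angle between the x axis of cover_plate and the x axis of test_jig, either way round below 0.15 rad and contact force between cover_plate and the fingers above 1 N and linear speed of cover_plate below 0.02 m/s and distance of each of rotary_switch, lampholder, terminal_strip from where it was at the start of the episode below 0.03 m); the arm keeps its last pose, push and grip.
It fails at once if a bystander is moved by more than 30 mm (distance of any of rotary_switch, lampholder, terminal_strip from where it was at the start of the episode above 0.03 m).
It also fails if it takes over 48 s, if anything falls off the work surface, if the arm or the gripper's body presses on something with over 40 N, if the wrist force passes 120 N, or if a joint passes its speed limit or range.

## Working session

There is one attempt and no reset: what is moved stays moved. The work goes in short steps, Python scripts to look and compute and a shell command to move; the robot and the scene stay as the last step left them, time stands still between calls to the robot, and variables do not carry over. Pictures are saved under pics/ and viewed, about 8 in all and at most 12, crops included, and the job is handed in when it is done.

```bash
mkdir -p pics
cat > h.py <<'E'
import numpy as np, cv2
from workcell import manip
from scipy.spatial.transform import Rotation as R
def rotm(r):
    r=np.array(r,float)
    return r if r.shape==(3,3) else (R.from_quat(r).as_matrix() if r.size==4 else R.from_rotvec(r).as_matrix())
def ray(ci,uv,z):
    uv=np.atleast_2d(uv).astype(float)
    d=np.c_[uv,np.ones(len(uv))]@np.linalg.inv(np.array(ci["mtx"])).T@rotm(ci["rotation"]).T
    c=np.array(ci["xyz"]); return c+d*((z-c[2])/d[:,2])[:,None]
def proj(ci,P):
    p=(np.atleast_2d(P)-np.array(ci["xyz"]))@rotm(ci["rotation"])@np.array(ci["mtx"]).T
    return p[:,:2]/p[:,2:]
def save(n,im): cv2.imwrite("pics/"+n,im[:,:,::-1])
E
python3 - <<'E'
from h import *
for c in ("top","scene"):
    im=manip.camera(c); save(c+"0.png",im); ci=manip.camera_info(c); print(c,ci)
    for q in ("cover_plate","test_jig","contact_bed","locating_pin","rotary_switch","lampholder","terminal_strip"):
        for d in manip.recognise(c,q)[:3]:
            b=d["bbox"]; print(q,round(d["conf"],2),np.round(b),ray(ci,[(b[0]+b[2])/2,(b[1]+b[3])/2],0.02)[0].round(3))
o=manip.get_obs(); print(o)
E
```

```text
top {'mtx': array([[371.50799028,   0.        , 322.00747944],
       [  0.        , 371.50799028, 200.61023684],
       [  0.        ,   0.        ,   1.        ]]), 'xyz': array([ 0.44563536, -0.15938474,  0.90407123]), 'rotation': array([ 0.71152865, -0.69856194,  0.05747341, -0.04934585])}
cover_plate 0.8 [361. 208. 400. 254.] [ 0.509 -0.309  0.02 ]
cover_plate 0.77 [196. 135. 241. 172.] [0.692 0.087 0.02 ]
cover_plate 0.71 [314. 209. 344. 241.] [ 0.523 -0.187  0.02 ]
test_jig 0.55 [232. 197. 285. 261.] [ 0.509 -0.019  0.02 ]
contact_bed 0.83 [232. 203. 285. 254.] [ 0.511 -0.019  0.02 ]
lampholder 0.79 [275. 139. 290. 158.] [ 0.709 -0.068  0.02 ]
terminal_strip 0.8 [394. 153. 431. 180.] [ 0.67  -0.389  0.02 ]
scene {'mtx': array([[474.91624735,   0.        , 319.77884222],
       [  0.        , 474.91624735, 194.34011728],
       [  0.        ,   0.        ,   1.        ]]), 'xyz': array([0.01630865, 0.49260964, 0.85989852]), 'rotation': array([-0.31917271,  0.85803731, -0.37425221,  0.14777023])}
cover_plate 0.98 [333. 204. 367. 228.] [ 0.518 -0.175  0.02 ]
cover_plate 0.78 [365
[... 408 characters left out ...]
]
{'clock': 0.8, 'joint_pos': array([ 1.20040597,  0.33218318, -0.06470492,  1.46010943,  0.02158526,
        1.34991818, -0.08847115]), 'joint_velocities': array([ 0.00075781, -0.00166622,  0.0002677 ,  0.00124419, -0.00213184,
        0.00016548, -0.00121206]), 'tau': array([ 2.81730684e-05, -6.25191164e+01,  4.95264342e-02, -3.91814876e+01,
        1.66587130e-02,  1.62544497e-03, -2.82594948e-05]), 'position': array([ 0.21303951, -0.58758009,  0.25034353]), 'ee_rot': array([9.84915378e-01, 1.73036691e-01, 2.27719564e-05, 3.37685492e-05]), 'ft_force': array([-0.18682813,  0.68043329,  0.19126403]), 'torque': array([ 0.04260385, -0.01103155, -0.04022965]), 'grip_width': 0.9994876149478498}
```

Run:
```python
import cv2
im=cv2.imread("pics/top0.png"); cv2.imwrite("pics/top0c.png",cv2.resize(im[120:290,180:445],None,fx=3,fy=3,interpolation=cv2.INTER_CUBIC))
im=cv2.imread("pics/scene0.png"); cv2.imwrite("pics/scene0c.png",cv2.resize(im[130:310,200:420],None,fx=3.3,fy=3.3,interpolation=cv2.INTER_CUBIC))
```

```text
(no output)
```

View pics/top0c.png

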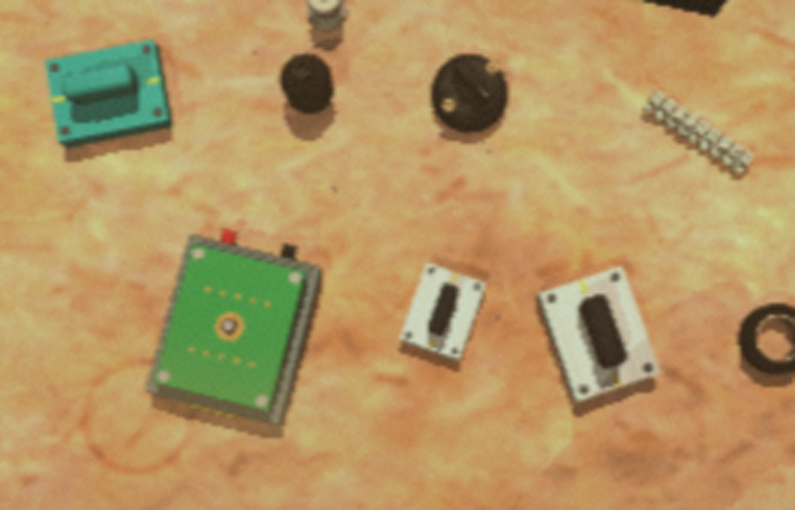

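View pics/scene0c.png

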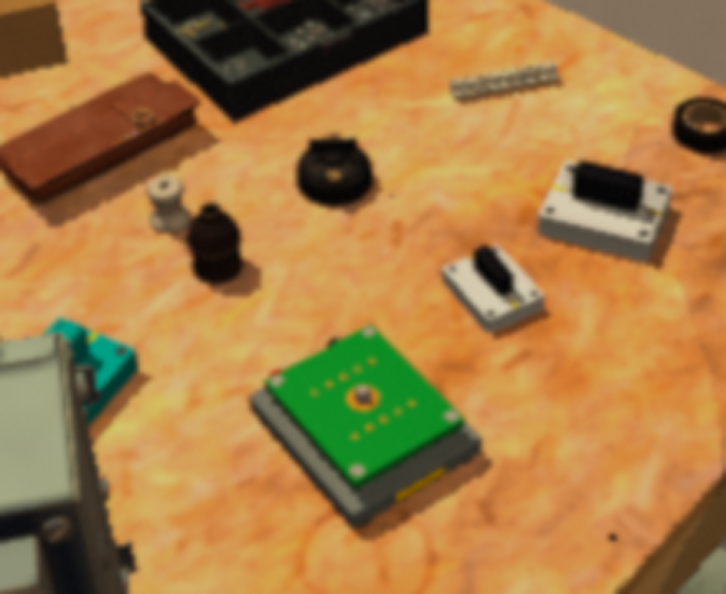

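Candidates in the top picture (full-image px): turquoise (215,152) is excluded. Of the two silver plates, the smaller is at (328,224) and the larger at (380,231). The larger silver plate with the black grip is the one meant. The enlarged crop confirms it, and the green jig bed is at about (257,229).

```bash
cat >> h.py <<'E'
def rect(ci,mask,z):
    cs,_=cv2.findContours(mask.astype(np.uint8),cv2.RETR_EXTERNAL,cv2.CHAIN_APPROX_NONE)
    c=max(cs,key=cv2.contourArea)[:,0,:]
    P=ray(ci,c,z)[:,:2]
    (cx,cy),(w,h),a=cv2.minAreaRect((P*1000).astype(np.float32))
    if w<h: w,h,a=h,w,a+90
    a=(a+90)%180-90
    return round(cx/1000,4),round(cy/1000,4),round(w,1),round(h,1),round(a,1)
E
python3 - <<'E'
from h import *
im=cv2.imread("pics/top0.png")[:,:,::-1]; ci=manip.camera_info("top")
hsv=cv2.cvtColor(np.ascontiguousarray(im),cv2.COLOR_RGB2HSV).astype(int); H,S,V=hsv[...,0],hsv[...,1],hsv[...,2]
win=np.zeros(H.shape,bool)
g=(H>50)&(H<75)&(S>120); w=win.copy(); w[190:270,220:300]=1
print("bed",rect(ci,g&w,.04))
w=win.copy(); w[205:260,355:402]=1
print("plate",rect(ci,w&(S<70)&(V>90),.022),"grip",rect(ci,w&(V<75),.05))
print("pin",ray(ci,[180+229/3,120+326/3],.049))
o=manip.get_obs();print(R.from_quat(o["ee_rot"]).as_matrix().round(3))
cw=manip.camera_info("wrist");print(cw["xyz"],rotm(cw["rotation"]).round(2),cw["mtx"][0])
E
```

```text
bed (0.5097, -0.0176, 107.5, 90.4, -12.9)
plate (0.5103, -0.3055, 89.4, 71.9, 19.5) grip (0.5094, -0.3038, 52.8, 20.6, 18.3)
pin [[ 0.50792559 -0.01841979  0.049     ]]
[[ 0.94   0.341  0.   ]
 [ 0.341 -0.94  -0.   ]
 [ 0.     0.    -1.   ]]
[ 0.27546729 -0.56511812  0.37349214] [[ 0.34 -0.91 -0.25]
 [-0.94 -0.33 -0.09]
 [ 0.    0.27 -0.96]] [324.71562398   0.         322.66297403]
```

```bash
python3 -m jog '[{"offset":[0.36,-0.157,0],"rotation":[0,0,0],"fingers":1},{"offset":[0.36,-0.157,0],"rotation":[0,0,0],"fingers":1},{"offset":[0.36,-0.157,0],"rotation":[0,0,0],"fingers":1},{"offset":[0.36,-0.157,0],"rotation":[0,0,0],"fingers":1},{"offset":[0.36,-0.157,0],"rotation":[0,0,0],"fingers":1},{"offset":[0.36,-0.157,0],"rotation":[0,0,0],"fingers":1},{"offset":[0.36,-0.157,0],"rotation":[0,0,0],"fingers":1},{"offset":[0,0,0.2],"rotation":[0,0,0],"fingers":1}]' 40
cat > w.py <<'E'
import sys
from h import *
o=manip.get_obs(); ci=manip.camera_info("wrist"); im=manip.camera("wrist"); save(sys.argv[1],im)
hsv=cv2.cvtColor(np.ascontiguousarray(im),cv2.COLOR_RGB2HSV).astype(int); H,S,V=hsv[...,0],hsv[...,1],hsv[...,2]
print(o["clock"],o["position"].round(4),R.from_quat(o["ee_rot"]).as_matrix()[:,0].round(3))
for d in manip.recognise("wrist","cover_plate")[:2]: print(d)
try: print("plate",rect(ci,(S<70)&(V>90),.022))
except Exception as e: print(e)
try: print("bed",rect(ci,(H>50)&(H<75)&(S>120),.04))
except Exception as e: print(e)
E
python3 w.py w1.png
```

```text
clock: 1.8
position: [0.5171, -0.2989, 0.2222]
ee_rot: [0.984, 0.177, 0.003, 0.001]
ft_force: [-0.8, -1.3, -0.8]
grip_width: 1.003
1.8 [ 0.5171 -0.2989  0.2222] [0.937 0.349 0.005]
{'bbox': [177.6, 84.0, 256.0, 168.4], 'conf': 0.86}
{'bbox': [291.7, 137.6, 362.1, 227.2], 'conf': 0.61}
plate (0.5111, -0.3057, 90.8, 69.4, 19.4)
bed (0.5088, -0.0248, 112.5, 86.2, -12.6)
```

View pics/w1.png

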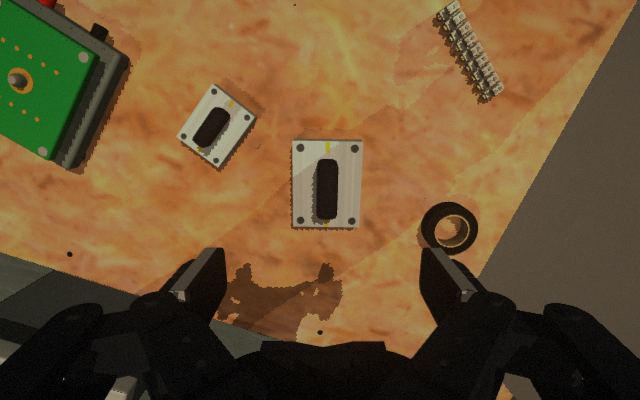

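```bash
python3 -m jog '[{"offset":[-0.053,0.029,0.25],"rotation":[0,0,0],"fingers":0.6},{"offset":[0,0,0.25],"rotation":[0,0,0],"fingers":0.4},{"offset":[0,0,0.2],"rotation":[0,0,0],"fingers":0.4},{"offset":[0,0,0],"rotation":[0,0,0],"fingers":0.4},{"offset":[0,0,0],"rotation":[0,0,0],"fingers":0.4}]'
python3 w.py w2.png
```

```text
clock: 2.52
position: [0.5067, -0.3116, 0.1173]
ee_rot: [0.985, 0.173, 0.001, 0.001]
ft_force: [-0.4, -0.4, 1.1]
grip_width: 0.703
2.525 [ 0.5067 -0.3116  0.1173] [0.94  0.34  0.001]
{'bbox': [263.4, 127.9, 370.5, 259.6], 'conf': 0.9}
{'bbox': [93.0, 49.1, 214.0, 175.7], 'conf': 0.64}
plate (0.5111, -0.3058, 90.8, 69.4, 19.4)
bed (0.4422, -0.5773, 0.0, 0.0, 0.0)
```

View pics/w2.png

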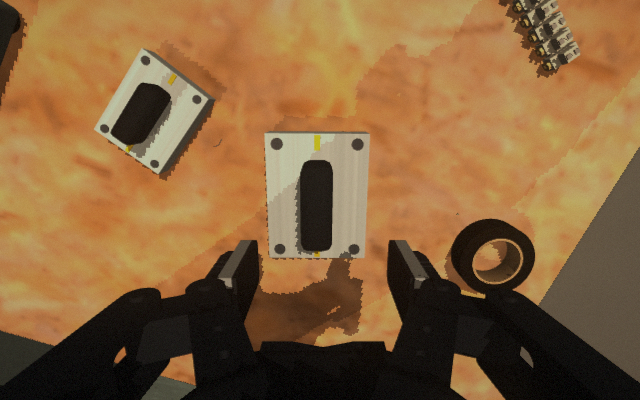

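The wrist view shows the plate centred under the fingers at (317,195), with the open jaws straddling the grip. Next I correct a few mm, descend and grasp.

```bash
python3 -m jog '[{"offset":[0.041,-0.026,0.13],"rotation":[0,0,0.004],"fingers":0.4},{"offset":[0,0,0.17],"rotation":[0,0,0],"fingers":0.4},{"offset":[0,0,0.165],"rotation":[0,0,0],"fingers":0.4},{"offset":[0,0,0],"rotation":[0,0,0],"fingers":0.4}]' 60
python3 -m jog '[{"offset":[0,0,0],"rotation":[0,0,0],"fingers":-1},{"offset":[0,0,0],"rotation":[0,0,0],"fingers":-1},{"offset":[0,0,0],"rotation":[0,0,0],"fingers":-1},{"offset":[0,0,0],"rotation":[0,0,0],"fingers":-1},{"offset":[0,0,0],"rotation":[0,0,0],"fingers":-1},{"offset":[0,0,0],"rotation":[0,0,0],"fingers":-1}]'
```

```text
clock: 3.12
position: [0.5095, -0.3036, 0.0433]
ee_rot: [0.986, 0.169, -0.002, -0.001]
ft_force: [0.2, 0.0, 0.8]
grip_width: 0.698
clock: 3.88
position: [0.5115, -0.3052, 0.0468]
ee_rot: [0.986, 0.169, 0.001, 0.001]
ft_force: [-0.3, 1.3, 6.0]
grip_width: 0.229
```

Grip holds at 19.5 mm (the bar is 20 mm). Lift, then carry the plate to a look-out position behind the jig.

```bash
python3 -m jog '[{"offset":[0,0,-0.1],"rotation":[0,0,0],"fingers":-1},{"offset":[0,0,-0.25],"rotation":[0,0,0],"fingers":-1},{"offset":[0,0,-0.25],"rotation":[0,0,0],"fingers":-1},{"offset":[0,0,-0.2],"rotation":[0,0,0],"fingers":-1}]'
python3 -m jog '[{"offset":[0.007,-0.31,0],"rotation":[0,0,0],"fingers":-1},{"offset":[0.007,-0.31,0],"rotation":[0,0,0],"fingers":-1},{"offset":[0.007,-0.31,0],"rotation":[0,0,0],"fingers":-1},{"offset":[0.007,-0.31,0],"rotation":[0,0,0],"fingers":-1},{"offset":[0.007,-0.31,0],"rotation":[0,0,0],"fingers":-1},{"offset":[0.007,-0.31,0],"rotation":[0,0,0],"fingers":-1},{"offset":[0.007,-0.31,0],"rotation":[0,0,0],"fingers":-1}]'
python3 -m jog '[{"offset":[0,0,0],"rotation":[0,0,0.0703],"fingers":-1},{"offset":[0,0,0],"rotation":[0,0,0.0703],"fingers":-1},{"offset":[0,0,0],"rotation":[0,0,0.0703],"fingers":-1},{"offset":[0,0,0],"rotation":[0,0,0.0703],"fingers":-1},{"offset":[0,0,0],"rotation":[0,0,0],"fingers":-1},{"offset":[0,0,0],"rotation":[0,0,0],"fingers":-1}]'
python3 w.py w3.png
```

```text
clock: 4.38
position: [0.5106, -0.3047, 0.1677]
ee_rot: [0.986, 0.169, 0.0, 0.0]
ft_force: [-0.9, -0.6, -3.1]
grip_width: 0.223
clock: 5.25
position: [0.4082, 0.0059, 0.1661]
ee_rot: [0.986, 0.169, 0.0, 0.0]
ft_force: [0.5, -0.1, -3.2]
grip_width: 0.221
clock: 6.0
position: [0.409, 0.0045, 0.1657]
ee_rot: [0.994, -0.109, 0.0, 0.0]
ft_force: [-0.3, -0.1, -4.0]
grip_width: 0.223
6.0 [0.409  0.0045 0.1657] [ 0.976 -0.218  0.   ]
{'bbox': [247.1, 154.7, 399.8, 336.4], 'conf': 0.88}
{'bbox': [479.8, 1.5, 562.2, 39.7], 'conf': 0.81}
plate (0.3841, 0.0093, 125.5, 112.3, 77.4)
bed (0.499, -0.0141, 91.6, 90.9, -12.9)
```

View pics/w3.png

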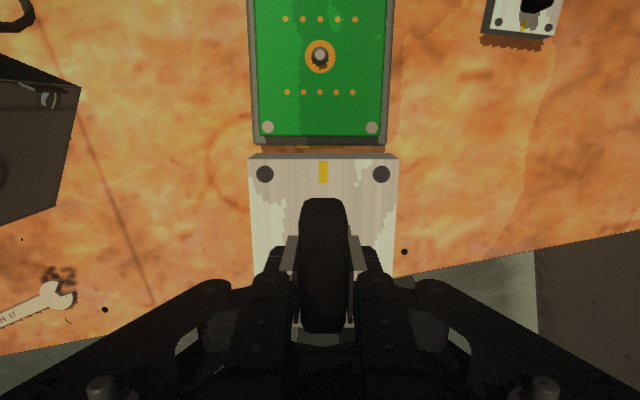

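The pin tip is at (320,55) inside the orange ring (320,57). The plate is held squarely, with its centre-line mark at (323,172) and front edge at v≈158. Next, measure pin and plate relative to the TCP with the same camera.

Run:
```python
from h import *
im=cv2.imread("pics/w3.png"); ci=manip.camera_info("wrist"); o=manip.get_obs(); T=o["position"]; M=R.from_quat(o["ee_rot"]).as_matrix()
hsv=cv2.cvtColor(im,cv2.COLOR_BGR2HSV).astype(int); H,S,V=hsv[...,0],hsv[...,1],hsv[...,2]
print("bed",rect(ci,(H>50)&(H<75)&(S>120),.04))
# ring
m=((H>10)&(H<25)&(S>150)); m[:35]=0;m[80:]=0;m[:,:295]=0;m[:,345:]=0
c=max(cv2.findContours(m.astype(np.uint8),cv2.RETR_EXTERNAL,cv2.CHAIN_APPROX_NONE)[0],key=cv2.contourArea)
e=cv2.fitEllipse(c); print(e); p=ray(ci,e[0],.04)[0]; print("ring",p,"in tool",(M.T@(p-T)).round(4))
p=ray(ci,[320,55],.049)[0]; print("tip",p,"in tool",(M.T@(p-T)).round(4))
zt=T[2]-.0468+.022
for n,u in dict(hl=[265,173.5],hr=[381,173.5],mark=[323,172],fl=[249,159],fr=[398,159]).items():
    q=ray(ci,u,zt)[0]; print(n,(M.T@(q-T)).round(4))
crop=lambda n,a,s: cv2.imwrite(n,cv2.resize(a,None,fx=s,fy=s,interpolation=cv2.INTER_CUBIC))
crop("pics/w3c.png",im[20:190,230:420],4 if 0 else 3.5)
```

```text
bed (0.499, -0.0142, 91.5, 90.9, -13.0)
((319.5500183105469, 56.09688949584961), (29.475746154785156, 32.213043212890625), 176.28289794921875)
ring [ 0.50891078 -0.01641074  0.04      ] in tool [ 0.102  -0.0014  0.1257]
tip [ 0.50825281 -0.01665284  0.049     ] in tool [ 0.1014 -0.001   0.1167]
hl [ 0.0373 -0.0261  0.0248]
hr [0.0372 0.0277 0.0248]
mark [0.038  0.0008 0.0248]
fl [ 0.0441 -0.0331  0.0248]
fr [0.044  0.0351 0.0248]
```

View pics/w3c.png

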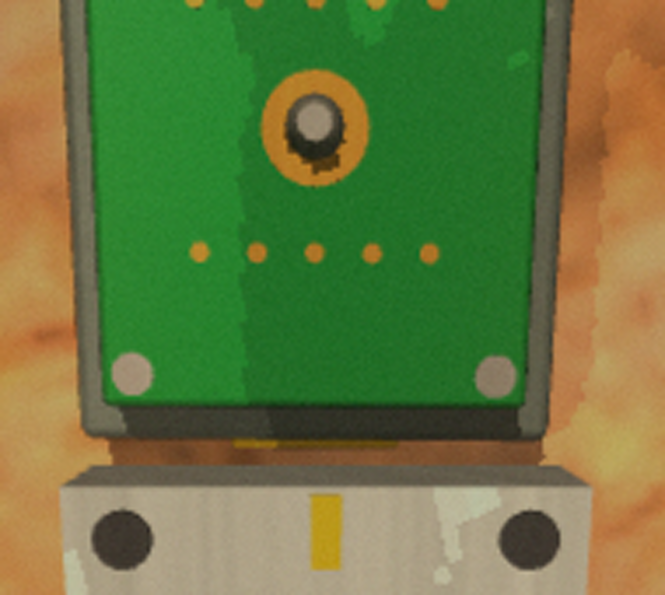

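```bash
python3 -m jog '[{"offset":[0.2,-0.014,0],"rotation":[0,0,0.003],"fingers":-1},{"offset":[0.21,0,0],"rotation":[0,0,0],"fingers":-1},{"offset":[0.2,0,0.1],"rotation":[0,0,0],"fingers":-1},{"offset":[0,0,0.15],"rotation":[0,0,0],"fingers":-1},{"offset":[0,0,0.15],"rotation":[0,0,0],"fingers":-1},{"offset":[0,0,0],"rotation":[0,0,0],"fingers":-1},{"offset":[0,0,0],"rotation":[0,0,0],"fingers":-1},{"offset":[0,0,0],"rotation":[0,0,0],"fingers":-1}]'
python3 - <<'E'
from h import *
o=manip.get_obs();M=R.from_quat(o["ee_rot"]).as_matrix();print(o["position"].round(4),M.round(3))
T0=np.array([.409,.0045,.1657]);print((M.T@(o["position"]-T0)).round(4),o["ft_force"])
E
```

```text
clock: 7.1
position: [0.4994, -0.014, 0.1067]
ee_rot: [0.993, -0.114, 0.001, 0.0]
ft_force: [-0.4, -0.6, -3.3]
grip_width: 0.22
[ 0.4994 -0.014   0.1067] [[ 0.974 -0.226  0.002]
 [-0.226 -0.974 -0.   ]
 [ 0.002 -0.    -1.   ]]
[ 0.0921 -0.0024  0.0592] [-0.42782757 -0.61986793 -3.2638132 ]
```

```bash
python3 -m jog '[{"offset":[0,0,0.03],"rotation":[0,0,0],"fingers":-1},{"offset":[0,0,0.025],"rotation":[0,0,0],"fingers":-1},{"offset":[0,0,0],"rotation":[0,0,0],"fingers":-1}]'; python3 -m jog '[{"offset":[0,0,0.007],"rotation":[0,0,0],"fingers":-1},{"offset":[0,0,0.007],"rotation":[0,0,0],"fingers":-1},{"offset":[0,0,0],"rotation":[0,0,0],"fingers":-1}]'
```

```text
clock: 7.48
position: [0.4985, -0.014, 0.0969]
ee_rot: [0.993, -0.114, -0.0, 0.0]
ft_force: [-0.3, -0.4, -4.6]
grip_width: 0.224
clock: 7.85
position: [0.4989, -0.014, 0.0957]
ee_rot: [0.993, -0.114, 0.0, 0.0]
ft_force: [-3.0, 0.1, 4.6]
grip_width: 0.221
```

Contact at underside z ≈ 0.049 with about 8 N, which matches the pin tip. Hold, then slide in small steps.

```bash
python3 -m jog '[{"offset":[0,0,0],"rotation":[0,0,0],"fingers":-1},{"offset":[0,0,0],"rotation":[0,0,0],"fingers":-1},{"offset":[0.013,0,0],"rotation":[0,0,0],"fingers":-1},{"offset":[0.013,0,0],"rotation":[0,0,0],"fingers":-1},{"offset":[0.013,0,0],"rotation":[0,0,0],"fingers":-1},{"offset":[0.013,0,0],"rotation":[0,0,0],"fingers":-1},{"offset":[0,0,0],"rotation":[0,0,0],"fingers":-1}]'; python3 -m jog '[{"offset":[0.01,0,0],"rotation":[0,0,0],"fingers":-1},{"offset":[0.01,0,0],"rotation":[0,0,0],"fingers":-1},{"offset":[0,0,0.007],"rotation":[0,0,0],"fingers":-1},{"offset":[0,0,0],"rotation":[0,0,0],"fingers":-1}]'
```

```text
clock: 8.72
position: [0.5065, -0.0159, 0.0949]
ee_rot: [0.993, -0.114, 0.0, -0.0]
ft_force: [-0.2, -0.2, -2.8]
grip_width: 0.221
clock: 9.22
position: [0.5092, -0.0164, 0.094]
ee_rot: [0.993, -0.114, -0.0, 0.0]
ft_force: [-0.4, 0.1, -3.1]
grip_width: 0.224
```

Force fell back to the free-hanging value at 0.048, so the bushing is over the pin. Lower gently and watch the side forces.

```bash
python3 -m jog '[{"offset":[0,0,0.015],"rotation":[0,0,0],"fingers":-1},{"offset":[0,0,0.01],"rotation":[0,0,0],"fingers":-1},{"offset":[0,0,0],"rotation":[0,0,0],"fingers":-1}]'; python3 -m jog '[{"offset":[0,0,0.01],"rotation":[0,0,0],"fingers":-1},{"offset":[0,0,0.005],"rotation":[0,0,0],"fingers":-1},{"offset":[0,0,0],"rotation":[0,0,0],"fingers":-1}]'
```

```text
clock: 9.6
position: [0.5092, -0.0164, 0.0902]
ee_rot: [0.993, -0.114, -0.0, 0.0]
ft_force: [0.1, 0.6, -4.3]
grip_width: 0.224
clock: 9.98
position: [0.5092, -0.0165, 0.0881]
ee_rot: [0.993, -0.114, -0.0, 0.0]
ft_force: [0.6, -0.7, -4.8]
grip_width: 0.221
```

```bash
python3 -m jog '[{"offset":[0,0,0.008],"rotation":[0,0,0],"fingers":-1},{"offset":[0,0,0.008],"rotation":[0,0,0],"fingers":-1},{"offset":[0,0,0],"rotation":[0,0,0],"fingers":-1}]'; python3 -m jog '[{"offset":[0,0,0.012],"rotation":[0,0,0],"fingers":-1},{"offset":[0,0,0.012],"rotation":[0,0,0],"fingers":-1},{"offset":[0,0,0.01],"rotation":[0,0,0],"fingers":-1},{"offset":[0,0,0],"rotation":[0,0,0],"fingers":-1},{"offset":[0,0,0],"rotation":[0,0,0],"fingers":-1}]'
```

```text
clock: 10.35
position: [0.5093, -0.0165, 0.086]
ee_rot: [0.993, -0.114, 0.0, 0.0]
ft_force: [-1.4, -0.2, 1.7]
grip_width: 0.225
clock: 10.98
position: [0.5094, -0.0164, 0.0809]
ee_rot: [0.993, -0.114, 0.0, 0.0]
ft_force: [-3.1, -0.4, 6.0]
grip_width: 0.224
```

```bash
python3 -m jog '[{"offset":[0,0,0.008],"rotation":[0,0,0],"fingers":-1},{"offset":[0,0,0.008],"rotation":[0,0,0],"fingers":-1},{"offset":[0,0,0],"rotation":[0,0,0],"fingers":-1},{"offset":[0,0,0],"rotation":[0,0,0],"fingers":-1},{"offset":[0,0,0],"rotation":[0,0,0],"fingers":-1}]'
python3 w.py w4.png
python3 - <<'E'
from h import *
im=manip.camera("scene"); save("s4.png",im)
a=cv2.resize(im[130:310,200:420],None,fx=2,fy=2); b=cv2.resize(cv2.imread("pics/w4.png")[:,:,::-1],(576,360))[:,130:480]
save("s4c.png",np.hstack([a,b]))
for q in("rotary_switch","lampholder","terminal_strip"): print(q,[np.round(d["bbox"]) for d in manip.recognise("scene",q)[:1]])
E
```

```text
clock: 11.6
position: [0.5096, -0.0164, 0.0806]
ee_rot: [0.993, -0.114, 0.0, 0.001]
ft_force: [-16.5, 0.2, 33.8]
grip_width: 0.221
11.6 [ 0.5096 -0.0164  0.0806] [ 0.974 -0.227  0.001]
{'bbox': [0.0, 1.3, 55.4, 23.3], 'conf': 0.95}
{'bbox': [524.0, 68.5, 639.2, 189.8], 'conf': 0.92}
plate (0.5133, -0.0181, 85.5, 76.5, 76.8)
bed (0.5221, -0.0193, 87.3, 86.4, 77.0)
rotary_switch []
lampholder [array([256., 193., 271., 216.])]
terminal_strip [array([334., 147., 370., 163.])]
```

View pics/s4c.png

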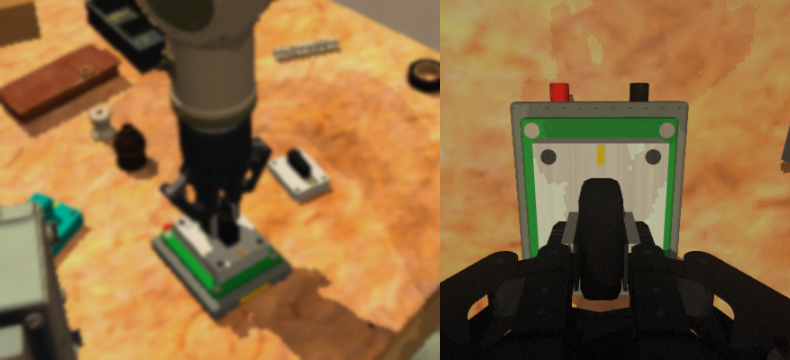

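The plate lies flat and square on the bed with the pin out of sight. The force jump to 34 N with no further travel shows the bed is at its stop. I'll ease off a little to a moderate hold.

```bash
python3 -m jog '[{"offset":[0,0,-0.005],"rotation":[0,0,0],"fingers":-1},{"offset":[0,0,0],"rotation":[0,0,0],"fingers":-1},{"offset":[0,0,0],"rotation":[0,0,0],"fingers":-1},{"offset":[0,0,0],"rotation":[0,0,0],"fingers":-1}]'
```

```text
clock: 12.4
position: [0.5095, -0.0164, 0.0806]
ee_rot: [0.993, -0.114, 0.0, 0.0]
ft_force: [-12.0, 0.3, 25.0]
grip_width: 0.228
```

Still at the stop at z = 0.0806, with about 25 N, steady. Handing in.

```bash
python3 -c "
from workcell import manip
print(manip.hand_in())"
```

```text
the job is handed in; nothing more can be done
None
```

The cover plate is over the pin on the green bed, pressed to its stop and still gripped, and I handed the job in at about 12.4 s. No verdict was reported.

**What I did**
- I took the larger silver plate by its grip. The wrist camera gave me the pin and plate positions relative to each other.
- I rested the plate's underside on the pin tip with the bushing about 11 mm to one side. The contact was about 8 N with the underside at z ≈ 0.049.
- I then slid it along the jig's x axis until it dropped over the pin, lowered it onto the bed, and pressed the bed to its stop.

**Last checks**
- **Bed and plate height:** the tool stands at z = 0.0806, which puts the underside at about 0.034. That is the height given for a fully pressed bed.
- **Force:** pressing further had raised the force to 34 N without more travel. I eased back to a steady 25 N upward reading, with 12 N sideways, which is larger than a pure downward push would give.
- **Grip and heading:** the jaws are open 19.4 mm on the 20 mm grip. The plate is within about 1° of the jig's heading.
- **Bystanders:** the lampholder and terminal strip were found within 2 px of their starting places in the scene picture. The rotary switch was not found because the arm hid it, so its place was not rechecked; the arm never went near it.
- **Measurements that disagreed:** the top and wrist cameras differed by about 2 mm on the pin's position. I went by the wrist measurement, and the clean drop over the pin supports it.

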